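# Clamp the sample vial in the bench shaker

## Task

Stand the tall slender sample vial upright on the shaker's plate between the moving jaw and the V jaw and let go of it; then turn the smooth ball knob clockwise until the jaw holds the vial firmly against the V, with about 10 N. Feel for the load coming on: the jaw must never squeeze the glass with 20 N or more. Leave the vial standing there clamped, and do not knock or shift the other glassware.

Things in the scene. Friction and masses are not known exactly. Their poses are not given: they have to be found in the camera images.
- shaker: Low white bench shaker, fixed, 250 x 150 mm, aluminium plate top 56 mm above the table. Origin on the table straight below the ball knob's axis; x along the clamp from the knob to the V jaw, y across, z up. Case: x -70 to 180, y -75 to 75 mm. Grey knob housing: x -48 to 38, y -35 to 35 mm, top 96 mm above the table. Grey block behind the V jaw: 40 mm high over the plate, 50 mm wide.
- slot (a point): The point on the plate's top (56 mm above the table, 93 mm from the knob's axis) where the vial's underside centre should be set: between the open jaws, with at least 8 mm of room along the clamp each way. Axes as the shaker's.
- knob_center (a point): Centre of the ball knob: a smooth black ball of 50 mm diameter on a 16 mm steel neck, centre 133 mm above the table, on the shaker's upright origin axis, 37 mm above the housing. Gripped above or below its widest part, or off centre, the fingers slip on it. Turning it clockwise seen from above drives the jaw towards the V; when let go it springs back a few hundredths to 0.2 rad, the spindle stays.
- spindle (a joint): Angle of the spindle under the ball, rad, 0 to 2.9 (start 0 to 0.3), growing clockwise from above; jaw travel 15 mm per rad. The ball turns it through an elastic coupling, 2 N m per rad. Friction 0.25 N m, so it stays where left; each N of squeeze adds 0.015 N m (10 N: 0.40 in all). Comes tight anywhere from 1.5 to 2.5 (V stop's place unmeasured), then squeeze grows 37 N per rad.
- jaw: Moving jaw: flat aluminium pad 8 mm thick, 36 mm wide, top 38 mm over the plate, on a rod out of the housing; moves with the knob. Axes as the shaker's; origin at the knob's axis on the plate's top plus the travel along x; its flat face is 65 mm ahead (+x) of the origin. The V jaw facing it (not listed) is sprung, 36 mm high, with two upright faces each 30 degrees off square.
- vial: The tall slender vial: amber glass cylinder 28 mm diameter, 85 mm high, with a black cap 25 mm diameter and 20 mm high (105 mm in all), a paper band, 50 to 100 g, loose. Origin at the centre of its underside, z up along it.
- jar: Bystander: squat amber jar, 52 mm diameter, 62 mm high, loose. Origin at the underside centre.
- flask: Bystander: amber bottle, 48 mm diameter, 100 mm high, loose. Origin at the underside centre.
- beaker: Bystander: glass beaker, 68 mm diameter, 85 mm high, loose. Origin at the underside centre.
- dish: Bystander: white ceramic dish, 90 mm diameter, 22 mm high, loose. Origin at the underside centre.

How it is judged:
By the outcome, as a careful person would: the job done as asked, in the order asked, and still so for the second after the job is handed in, with the robot touching nothing.
It also fails if it takes over 72 s, if anything falls off the work surface, if the arm or the gripper's body presses on something with over 40 N, if the wrist force passes 120 N, or if a joint passes its speed limit or range.

## Robot

A 6-joint arm with a two-finger parallel gripper is mounted at the origin on the work surface. World frame = base frame: x ahead of the robot, y to its left, z up, the work surface at z = 0. Lengths are in mm, angles in rad, forces in N, time in s.
With the tool pointing down it reaches from about 350 to 875 mm from the base axis. Payload 4.2 kg.
Tool frame: the origin (TCP) lies midway between the tips of the shut fingers; the grasp point (between the pads) lies 19 mm behind it; z points along the fingers, y is the line along which they close (so a half turn about z gives the same grasp; the last joint's range is limited). The gripper opens to 85 mm and grips with 20 to 120 N. Pads are 22 mm wide; open, the fingers measure 114 mm over their backs; the gripper's body (76 mm by 85 mm) begins 54 mm behind the grasp point. The pads swing forward as they close: fully open they stand 13 mm farther back than shut.
Start: joints at [-1.027, 0.385, 0.008, 0, -1.194, -0.259], TCP at [175.62, -599.797, 231.312] pointing down, gripper open.
Joint ranges: [-3.14, 3.14], [-1.21, 2.06], [-1.07, 1.41], [-3.16, 2.05], [-2.99, -0.16], [-3.1, 3.1]. Speed limits (rad/s): [2.79, 2.79, 3.14, 3.14, 3.14, 3.14].

## Interface

Orientations are given as a unit quaternion [x, y, z, w].
In Python, from bench import arm gives the robot as it stands.
- The arm moves only by the tool send_rows, never from a script. Its argument "targets" is a list of rows, each an object of numbers: "gripper": the gripper command: -1 is fully open, 1 is shut, values between are in proportion; "x", "y", "z": the shift along the tool's x, y, z in cm; "ax", "ay", "az": the turn, a rotation vector about the tool's x, y, z in degrees. A call has 1 to 5 rows; each row shifts and turns the commanded pose from where the row before left it, along the tool's axes as they then stand; what a row does not reach is not made up. A row lasts 1/12 s, in which the tool goes at most 41.7 mm and 7.16 degrees, less where a joint would pass 70% of its speed; a pose out of reach is approached as far as the arm can. A call is refused whole if a number of a shift passes 4.17 or a number of a turn 7.16, either way. A call with a gripper value outside its range is refused whole. The fingers move at their own pace and stop on an object; the grip force is fixed at half the most. Time passes only in rows, so rows that do not move let the fingers close. It gives the time, the measured TCP pose, the force, the opening and the grip force at its end, in the units of the state.
- arm.read_state(): the state, without advancing time (a new reading comes with each control period).
- arm.get_image(name): name is "scene" or "top"; returns (picture, depth): 480x640x3 uint8, red, green, blue; 480x640 float32, mm along the optical axis (not along the pixel's ray), 0 where there is no reading.
- arm.camera_model(name): a dict with "fx", "fy", "cx", "cy" (pixels), "distortion" ([k1, k2, p1, p2, k3] as OpenCV has them; the pictures are not rectified), "cam_to_world" (4x4, takes a point from camera to world coordinates). Camera axes: x right, y down, z forward; pixel columns grow to the right and rows downward; lengths in mm; the calibration is good to about 2 mm. A picture is of the moment at which its call begins. camera_model takes no time and is no camera call.
- arm.job_done(): hands the job in; it is judged then, once.
Trained networks look in the newest picture that a camera, given by its name, has taken for a name from the list of things; names that differ only in an ending like _2 or _b are one class to them, and where a whole thing is asked for, a point or a joint stands for the part that bears it (a point fixed in the world has none). Each returns a list of dicts, best first, with "score" (0 to 1); they miss things now and then, are a little off and sometimes report something else, mostly with a low value. They report only what shows in the picture. A call takes as long as a camera call.
- arm.boxes_of(camera, thing): "rect" ([left, top, width, height] in pixels, round what is visible of it).
The state is a dict: "clock": time; "joints": joint angles; "joint_vel": joint speeds; "joint_efforts": joint torques, N m; "position": TCP position; "ee_rot": TCP orientation; "contact_force": force on the tool from outside, world axes, zero at the start; "wrist_torque": the same for the moment, N m; "gripper_width": finger opening in mm; "grasp_force": force on a finger pad.
Only numpy, scipy, OpenCV 4.12 (cv2) and the standard library are available. Lean on these libraries where they do the work, as an engineer would, in place of code of your own. Each camera call takes 0.05 s, during which the arm holds its last target. There are 200 camera calls.

## Working session

There is one attempt and no reset: what is moved stays moved. The work goes in short steps, Python scripts to look and compute and a tool call to move; the robot and the scene stay as the last step left them, time stands still between calls to the robot, and variables do not carry over. Pictures are saved under pics/ and viewed, at most 10 in all, crops included, and the job is handed in when it is done.

Besides the shell and the picture viewer there is one more tool, called after "Request:" as name(argument=value, ...), one argument or row to a line, values as JSON. send_rows: Moves the arm, as the interface text tells. Its arguments: {"type":"object","properties":{"targets":{"type":"array"}},"required":["targets"]}

```bash
mkdir -p pics; ls
python3 - <<'E'
from bench import arm
import cv2,numpy as np
for n in ("scene","top"):
    im,d=arm.get_image(n); cv2.imwrite(f"pics/{n}0.png",im[:,:,::-1]); np.savez(f"{n}0.npz",im=im,d=d)
    print(n,arm.camera_model(n))
    for t in ("vial","shaker","knob_center","jaw","jar","flask","beaker","dish"):
        print(t,[(r["rect"],round(r["score"],2)) for r in arm.boxes_of(n,t)[:2]])
print(arm.read_state())
E
```

```text
pics
scene {'fx': 618.8446786907002, 'fy': 618.8446786907002, 'cx': 318.96581478558124, 'cy': 245.54501406609117, 'distortion': array([-0.17125403,  0.        ,  0.        ,  0.        ,  0.        ]), 'cam_to_world': array([[-6.73503702e-01,  5.82973821e-01, -4.54460435e-01,
         1.13218395e+03],
       [ 7.39167987e-01,  5.35190117e-01, -4.08903688e-01,
         3.84785800e+02],
       [ 4.84258806e-03, -6.11320753e-01, -7.91368111e-01,
         9.97459314e+02],
       [ 0.00000000e+00,  0.00000000e+00,  0.00000000e+00,
         1.00000000e+00]])}
vial [([263.1, 136.5, 11.1, 40.7], 0.7)]
shaker [([336.9, 233.0, 148.4, 113.7], 0.65)]
knob_center [([435.9, 252.5, 25.2, 27.8], 0.84)]
jaw [([407.3, 258.5, 15.3, 23.1], 0.46)]
jar [([252.7, 204.8, 28.5, 33.8], 0.62)]
flask [([312.0, 169.0, 22.8, 42.6], 0.83)]
beaker [([223.8, 249.4, 39.8, 50.1], 0.96)]
dish [([302.3, 355.2, 52.7, 47.3], 0.73)]
top {'fx': 534.7120000188137, 'fy': 534.7120000188137, 'cx': 322.6903719602416, 'cy': 244.28743134979706, 'distortion': array([-0.00479064,  0.        ,  0.        ,  0.        ,  0.        ]),
[... 714 characters left out ...]
7e+00,  3.84696865e-01,  7.88533224e-03,  2.79453393e-05,
       -1.19399086e+00, -2.58565113e-01]), 'joint_vel': array([-7.06747502e-05,  2.06462734e-04,  1.13316669e-04, -2.16876815e-04,
       -7.68036114e-04, -3.22253475e-04]), 'joint_efforts': array([ 1.09466844e-04, -3.92074049e+01,  1.88615674e+01,  4.19058859e+00,
       -3.48848398e-04, -2.19665971e-06]), 'position': array([ 175.61331246, -599.79882225,  231.31237022]), 'ee_rot': array([-1.41941118e-01,  9.89875103e-01, -2.27682595e-06, -1.31465078e-05]), 'contact_force': array([0.19119358, 0.0032312 , 0.32472006]), 'wrist_torque': array([-0.03103043,  0.01342902, -0.03388425]), 'grasp_force': 0.0, 'gripper_width': 85.3310296888845}
```

View pics/scene0.png

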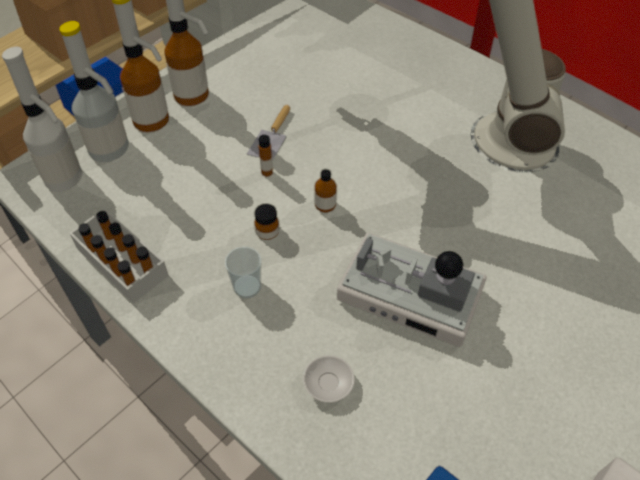

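View pics/top0.png

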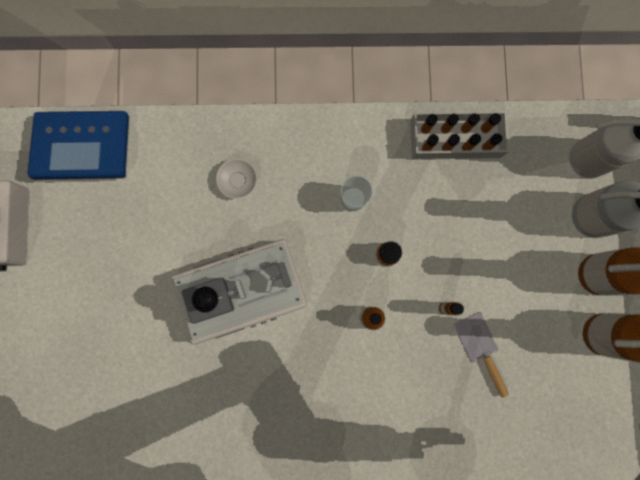

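The scene picture shows the vial standing at (265,157), the knob at (449,264) and the V at (365,250). In the top picture the vial is at (452,309), the ball at (205,299) and the shaker spans (175..303, 240..342).

```bash
cat > h.py <<'E'
import numpy as np,cv2
from bench import arm
from scipy.optimize import least_squares
def cloud(n,d,rect=None):
    m=arm.camera_model(n);K=np.array([[m["fx"],0,m["cx"]],[0,m["fy"],m["cy"]],[0,0,1]])
    v,u=np.mgrid[0:480,0:640]
    p=cv2.undistortPoints(np.stack([u.ravel(),v.ravel()],1).astype(float)[:,None],K,m["distortion"])[:,0]
    z=d.ravel(); P=np.c_[p*z[:,None],z,np.ones(len(z))]@m["cam_to_world"].T
    P=P[:,:3].reshape(480,640,3); P[d==0]=np.nan
    return P
def proj(n,X):
    m=arm.camera_model(n);K=np.array([[m["fx"],0,m["cx"]],[0,m["fy"],m["cy"]],[0,0,1]])
    T=np.linalg.inv(m["cam_to_world"]); r,_=cv2.Rodrigues(T[:3,:3])
    return cv2.projectPoints(np.atleast_2d(X).astype(float),r,T[:3,3],K,m["distortion"])[0][:,0]
def fitsphere(P,r=25):
    f=lambda c:np.linalg.norm(P-c,axis=1)-r
    return least_squares(f,np.r_[P.mean(0)[:2],P[:,2].max()-r],loss="soft_l1").x
E
python3 - <<'E'
from h import *
for n,kb,vb,sb in (("top",(188,286,36,32),(436,298,34,22),(160,235,150,115)),("scene",(432,248,32,34),(255,130,26,52),(330,225,162,125))):
    d=np.load(n+"0.npz")["d"];P=cloud(n,d)
    c=lambda b:(lambda Q:Q[~np.isnan(Q[:,0])])(P[b[1]:b[1]+b[3],b[0]:b[0]+b[2]].reshape(-1,3))
    k=c(kb);k=k[k[:,2]>125];print(n,"ball",len(k),fitsphere(k).round(1),k[:,2].max())
    v=c(vb)
    for lo,hi in((15,80),(88,103),(102,115)):
        q=v[(v[:,2]>lo)&(v[:,2]<hi)]
        print("vial",lo,len(q),q.mean(0).round(1) if len(q) else "",q.min(0).round() if len(q) else "",q.max(0).round() if len(q) else "")
    s=c(sb); print("table z",np.median(s[s[:,2]<15][:,2]))
    q=s[(s[:,2]>48)&(s[:,2]<63)];print("plate z",np.median(q[:,2]),len(q),cv2.minAreaRect(q[:,:2].astype(np.float32)))
    q=s[(s[:,2]>89)&(s[:,2]<103)];print("96 lvl",cv2.minAreaRect(q[:,:2].astype(np.float32)))
E
```

```text
top ball 549 [511.8 131.7 131.2] 160.88058072244257
vial 15 107 [ 482.8 -347.1   49.4] [ 469. -357.   15.] [ 496. -343.   80.]
vial 88 58 [ 482.2 -354.6   99.3] [ 472. -370.   88.] [ 494. -345.  103.]
vial 102 103 [ 482.9 -358.1  104.5] [ 472. -369.  102.] [ 494. -345.  110.]
table z -1.5629093069783266
plate z 54.260101471767825 5864 ((528.2117919921875, 78.54158020019531), (147.67654418945312, 246.68707275390625), 17.37421226501465)
96 lvl ((528.633056640625, 76.91200256347656), (70.04552459716797, 210.15977478027344), 17.229005813598633)
scene ball 621 [514.3 132.7 133. ] 160.868026823969
vial 15 271 [ 491.8 -348.8   48. ] [ 474. -365.   15.] [ 503. -340.   80.]
vial 88 70 [ 490.4 -349.4   96.1] [ 475. -362.   88.] [ 500. -341.  103.]
vial 102 76 [ 487.  -355.9  104.8] [ 473. -368.  102.] [ 500. -343.  109.]
table z 0.33021705075429963
plate z 55.87994655376025 5574 ((533.6483154296875, 80.52803802490234), (150.68536376953125, 248.0199737548828), 17.151613235473633)
96 lvl ((533.902587890625, 78.09978485107422), (73.02030944824219, 212.3699188232422), 17.930898666381836)
```

Request:
send_rows(
  targets=[
    {"gripper": -1,"az": -7.1},
    {"gripper": -1,"az": -7.1},
    {"gripper": -1,"az": -7.1},
    {"gripper": -1,"az": -7.1},
    {"gripper": -1,"az": -7.1},
  ],
)

```text
$.targets[0]: bad value
```

Request:
send_rows(
  targets=[
    {"gripper": -1,"az": -7.1},
    {"gripper": -1,"az": -7.1},
    {"gripper": -1,"az": -7.1},
    {"gripper": -1,"az": -7.1},
    {"gripper": -1,"az": -7.1},
  ],
)

```text
$.targets[0]: bad value
```

Request:
send_rows(
  targets=[
    {"gripper": -1,"az": -7.1},
    {"gripper": -1,"az": -7.1},
    {"gripper": -1,"az": -5.8},
    {"gripper": -1},
  ],
)

```text
$.targets[0]: bad value
```

Request:
send_rows(
  targets=[
    {"gripper": -1,"x": 0,"y": 0,"z": 0,"ax": 0,"ay": 0,"az": -7.1},
    {"gripper": -1,"x": 0,"y": 0,"z": 0,"ax": 0,"ay": 0,"az": -7.1},
    {"gripper": -1,"x": 0,"y": 0,"z": 0,"ax": 0,"ay": 0,"az": -7.1},
    {"gripper": -1,"x": 0,"y": 0,"z": 0,"ax": 0,"ay": 0,"az": -7.1},
    {"gripper": -1,"x": 0,"y": 0,"z": 0,"ax": 0,"ay": 0,"az": -7.1},
  ],
)

```text
clock: 1.32
position: [175.6, -599.8, 231.3]
ee_rot: [-0.44, 0.898, 0.0, 0.0]
contact_force: [-0.4, 0.1, 1.0]
gripper_width: 85.7
grasp_force: 0.0
```

Request:
send_rows(
  targets=[
    {"gripper": -1,"x": 0,"y": 0,"z": 0,"ax": 0,"ay": 0,"az": -7.1},
    {"gripper": -1,"x": 0,"y": 0,"z": 0,"ax": 0,"ay": 0,"az": -7.1},
    {"gripper": -1,"x": 0,"y": 0,"z": 0,"ax": 0,"ay": 0,"az": -7.1},
    {"gripper": -1,"x": 0,"y": 0,"z": 0,"ax": 0,"ay": 0,"az": -7.1},
    {"gripper": -1,"x": 0,"y": 0,"z": 0,"ax": 0,"ay": 0,"az": -7.1},
  ],
)

```text
clock: 1.73
position: [175.6, -599.8, 231.3]
ee_rot: [-0.693, 0.721, 0.0, 0.0]
contact_force: [-0.1, -0.2, -0.1]
gripper_width: 85.5
grasp_force: 0.0
```

Request:
send_rows(
  targets=[
    {"gripper": -1,"x": 0,"y": 0,"z": 0,"ax": 0,"ay": 0,"az": -7.1},
    {"gripper": -1,"x": 0,"y": 0,"z": 0,"ax": 0,"ay": 0,"az": -7.1},
    {"gripper": -1,"x": 0,"y": 0,"z": 0,"ax": 0,"ay": 0,"az": -5.8},
    {"gripper": -1,"x": 0,"y": 0,"z": 0,"ax": 0,"ay": 0,"az": 0},
  ],
)

```text
clock: 2.07
position: [175.6, -599.8, 231.3]
ee_rot: [0.806, -0.592, 0.0, 0.0]
contact_force: [0.3, 0.2, 0.0]
gripper_width: 85.6
grasp_force: 0.0
```

Request:
send_rows(
  targets=[
    {"gripper": -1,"x": -1.41,"y": -3.68,"z": 0,"ax": 0,"ay": 0,"az": 0},
    {"gripper": -1,"x": -1.41,"y": -3.68,"z": 0,"ax": 0,"ay": 0,"az": 0},
    {"gripper": -1,"x": -1.41,"y": -3.68,"z": 0,"ax": 0,"ay": 0,"az": 0},
    {"gripper": -1,"x": -1.41,"y": -3.68,"z": 0,"ax": 0,"ay": 0,"az": 0},
    {"gripper": -1,"x": -1.41,"y": -3.68,"z": 0,"ax": 0,"ay": 0,"az": 0},
  ],
)

```text
clock: 2.48
position: [331.4, -476.5, 231.5]
ee_rot: [0.804, -0.594, 0.0, 0.0]
contact_force: [0.6, 0.2, -0.1]
gripper_width: 85.5
grasp_force: 0.0
```

Request:
send_rows(
  targets=[
    {"gripper": -1,"x": -1.41,"y": -3.68,"z": 0,"ax": 0,"ay": 0,"az": 0},
    {"gripper": -1,"x": -1.41,"y": -3.68,"z": 0,"ax": 0,"ay": 0,"az": 0},
    {"gripper": -1,"x": -1.41,"y": -3.68,"z": 0,"ax": 0,"ay": 0,"az": 0},
    {"gripper": -1,"x": -1.41,"y": -3.68,"z": 0,"ax": 0,"ay": 0,"az": 0},
    {"gripper": -1,"x": -1.41,"y": -3.68,"z": 0,"ax": 0,"ay": 0,"az": 0},
  ],
)

```text
clock: 2.9
position: [486.3, -354.2, 231.6]
ee_rot: [0.805, -0.594, 0.0, -0.0]
contact_force: [1.3, -1.3, 0.5]
gripper_width: 85.1
grasp_force: 0.0
```

Request:
send_rows(
  targets=[
    {"gripper": -1,"x": 0,"y": 0,"z": 0,"ax": 0,"ay": 0,"az": 0},
    {"gripper": -1,"x": 0,"y": 0,"z": 3.0,"ax": 0,"ay": 0,"az": 0},
    {"gripper": -1,"x": 0,"y": 0,"z": 3.0,"ax": 0,"ay": 0,"az": 0},
    {"gripper": -1,"x": 0,"y": 0,"z": 3.0,"ax": 0,"ay": 0,"az": 0},
    {"gripper": -1,"x": 0,"y": 0,"z": 0,"ax": 0,"ay": 0,"az": 0},
  ],
)

```text
clock: 3.32
position: [481.3, -353.4, 135.0]
ee_rot: [0.804, -0.594, -0.006, 0.001]
contact_force: [-1.2, 0.4, -0.4]
gripper_width: 85.3
grasp_force: 0.0
```

Run:
```python
from h import *
im,d=arm.get_image("scene"); p=proj("scene",[[485,-356,50]])[0].astype(int);print(p)
c=im[max(0,p[1]-110):p[1]+90,max(0,p[0]-110):p[0]+110];cv2.imwrite("pics/a1.png",cv2.resize(c,None,fx=3,fy=3)[:600,:,::-1])
print(arm.read_state()["position"])
```

```text
[265 156]
[ 483.04282851 -354.74861004  138.41132628]
```

View pics/a1.png

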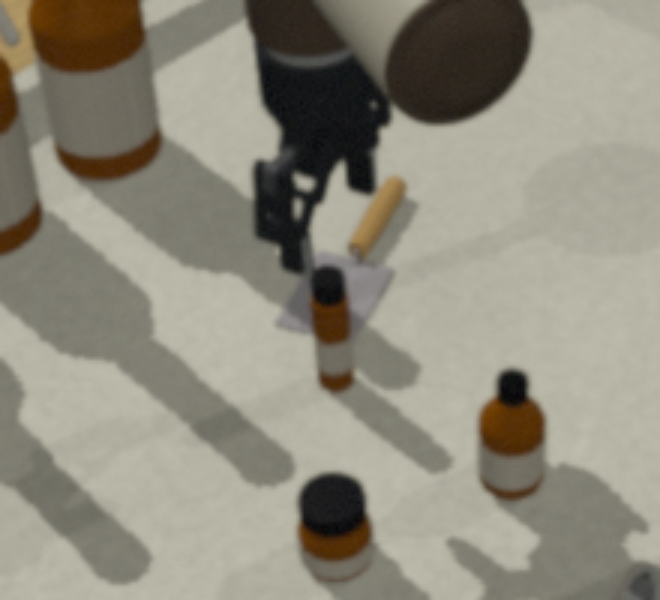

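The fingers at crop (290,250) and (360,180) straddle the line straight above the vial cap at (328,285), so the tool is centred over it. I'll go down.

Request:
send_rows(
  targets=[
    {"gripper": -1,"x": 0,"y": 0,"z": 2.4,"ax": 0,"ay": 0,"az": 0},
    {"gripper": -1,"x": 0,"y": 0,"z": 2.4,"ax": 0,"ay": 0,"az": 0},
    {"gripper": -1,"x": 0,"y": 0,"z": 2.4,"ax": 0,"ay": 0,"az": 0},
    {"gripper": -1,"x": 0,"y": 0,"z": 2.4,"ax": 0,"ay": 0,"az": 0},
    {"gripper": -1,"x": 0,"y": 0,"z": 0,"ax": 0,"ay": 0,"az": 0},
  ],
)

```text
clock: 3.78
position: [483.4, -355.1, 43.0]
ee_rot: [0.805, -0.593, -0.003, 0.0]
contact_force: [-0.9, 0.9, 0.3]
gripper_width: 85.3
grasp_force: 0.0
```

Request:
send_rows(
  targets=[
    {"gripper": -1,"x": 0,"y": 0,"z": 0,"ax": 0,"ay": 0,"az": 0},
    {"gripper": -1,"x": 0,"y": 0,"z": 0,"ax": 0,"ay": 0,"az": 0},
    {"gripper": -1,"x": 0,"y": 0,"z": 0,"ax": 0,"ay": 0,"az": 0},
  ],
)

```text
clock: 4.03
position: [486.7, -356.6, 48.1]
ee_rot: [0.806, -0.593, 0.002, -0.0]
contact_force: [-0.1, -0.4, -0.1]
gripper_width: 85.6
grasp_force: 0.0
```

Request:
send_rows(
  targets=[
    {"gripper": 0.1,"x": 0,"y": 0,"z": 0,"ax": 0,"ay": 0,"az": 0},
    {"gripper": 0.1,"x": 0,"y": 0,"z": 0,"ax": 0,"ay": 0,"az": 0},
    {"gripper": 0.1,"x": 0,"y": 0,"z": 0,"ax": 0,"ay": 0,"az": 0},
    {"gripper": 0.1,"x": 0,"y": 0,"z": 0,"ax": 0,"ay": 0,"az": 0},
    {"gripper": 0.2,"x": 0,"y": 0,"z": 0,"ax": 0,"ay": 0,"az": 0},
  ],
)

```text
clock: 4.45
position: [485.0, -355.7, 45.5]
ee_rot: [0.806, -0.593, 0.0, -0.0]
contact_force: [0.7, -0.6, 0.1]
gripper_width: 34.0
grasp_force: 0.0
```

Request:
send_rows(
  targets=[
    {"gripper": 0.25,"x": 0,"y": 0,"z": 0,"ax": 0,"ay": 0,"az": 0},
    {"gripper": 0.3,"x": 0,"y": 0,"z": 0,"ax": 0,"ay": 0,"az": 0},
    {"gripper": 0.35,"x": 0,"y": 0,"z": 0,"ax": 0,"ay": 0,"az": 0},
    {"gripper": 1,"x": 0,"y": 0,"z": 0,"ax": 0,"ay": 0,"az": 0},
    {"gripper": 1,"x": 0,"y": 0,"z": 0,"ax": 0,"ay": 0,"az": 0},
  ],
)

```text
clock: 4.87
position: [485.1, -355.7, 45.4]
ee_rot: [0.806, -0.593, 0.0, 0.0]
contact_force: [-1.4, -0.1, 1.2]
gripper_width: 26.9
grasp_force: 58.9
```

Request:
send_rows(
  targets=[
    {"gripper": 1,"x": 0,"y": 0,"z": 0,"ax": 0,"ay": 0,"az": 0},
    {"gripper": 1,"x": 0,"y": 0,"z": 0,"ax": 0,"ay": 0,"az": 0},
    {"gripper": 1,"x": 0,"y": 0,"z": 0,"ax": 0,"ay": 0,"az": 0},
    {"gripper": 1,"x": 0,"y": 0,"z": 0,"ax": 0,"ay": 0,"az": 0},
    {"gripper": 1,"x": 0,"y": 0,"z": 0,"ax": 0,"ay": 0,"az": 0},
  ],
)

```text
clock: 5.28
position: [485.1, -355.7, 45.4]
ee_rot: [0.806, -0.593, 0.0, 0.0]
contact_force: [-0.4, -0.6, 1.9]
gripper_width: 26.8
grasp_force: 58.9
```

Request:
send_rows(
  targets=[
    {"gripper": 1,"x": 0,"y": 0,"z": -2,"ax": 0,"ay": 0,"az": 0},
    {"gripper": 1,"x": 0,"y": 0,"z": -4,"ax": 0,"ay": 0,"az": 0},
    {"gripper": 1,"x": 0,"y": 0,"z": -4,"ax": 0,"ay": 0,"az": 0},
    {"gripper": 1,"x": 0,"y": 0,"z": -4,"ax": 0,"ay": 0,"az": 0},
    {"gripper": 1,"x": 0,"y": 0,"z": -4,"ax": 0,"ay": 0,"az": 0},
  ],
)

```text
clock: 5.7
position: [484.4, -355.2, 226.7]
ee_rot: [0.805, -0.593, -0.001, -0.0]
contact_force: [-0.0, -1.3, -0.9]
gripper_width: 26.7
grasp_force: 59.0
```

Request:
send_rows(
  targets=[
    {"gripper": 1,"x": -2.8,"y": -1.32,"z": 0,"ax": 0,"ay": 0,"az": 0},
    {"gripper": 1,"x": -2.8,"y": -1.32,"z": 0,"ax": 0,"ay": 0,"az": 0},
    {"gripper": 1,"x": -2.8,"y": -1.32,"z": 0,"ax": 0,"ay": 0,"az": 0},
    {"gripper": 1,"x": -2.8,"y": -1.32,"z": 0,"ax": 0,"ay": 0,"az": 0},
    {"gripper": 1,"x": -2.8,"y": -1.32,"z": 0,"ax": 0,"ay": 0,"az": 0},
  ],
)

```text
clock: 6.12
position: [505.9, -200.8, 224.9]
ee_rot: [0.805, -0.593, -0.0, -0.0]
contact_force: [-0.3, 0.0, -0.6]
gripper_width: 26.7
grasp_force: 59.1
```

Request:
send_rows(
  targets=[
    {"gripper": 1,"x": -2.8,"y": -1.32,"z": 0,"ax": 0,"ay": 0,"az": 0},
    {"gripper": 1,"x": -2.8,"y": -1.32,"z": 0,"ax": 0,"ay": 0,"az": 0},
    {"gripper": 1,"x": -2.8,"y": -1.32,"z": 0,"ax": 0,"ay": 0,"az": 0},
    {"gripper": 1,"x": -2.8,"y": -1.32,"z": 0,"ax": 0,"ay": 0,"az": 0},
    {"gripper": 1,"x": -2.8,"y": -1.32,"z": 0,"ax": 0,"ay": 0,"az": 0},
  ],
)

```text
clock: 6.53
position: [527.2, -47.4, 224.9]
ee_rot: [0.805, -0.593, -0.0, 0.0]
contact_force: [0.2, 0.1, -1.0]
gripper_width: 26.5
grasp_force: 59.1
```

Request:
send_rows(
  targets=[
    {"gripper": 1,"x": -2.8,"y": -1.32,"z": 0,"ax": 0,"ay": 0,"az": 0},
    {"gripper": 1,"x": -2.8,"y": -1.32,"z": 0,"ax": 0,"ay": 0,"az": 0},
    {"gripper": 1,"x": -2.8,"y": -1.32,"z": 0,"ax": 0,"ay": 0,"az": 0},
    {"gripper": 1,"x": 0,"y": 0,"z": 0,"ax": 0,"ay": 0,"az": 0},
    {"gripper": 1,"x": 0,"y": 0,"z": 0,"ax": 0,"ay": 0,"az": 0},
  ],
)

```text
clock: 6.95
position: [540.1, 44.5, 224.7]
ee_rot: [0.806, -0.592, -0.001, 0.0]
contact_force: [-0.3, 0.0, -0.4]
gripper_width: 26.8
grasp_force: 59.1
```

Request:
send_rows(
  targets=[
    {"gripper": 1,"x": 0,"y": 0,"z": 2.2,"ax": 0,"ay": 0,"az": 0},
    {"gripper": 1,"x": 0,"y": 0,"z": 2.2,"ax": 0,"ay": 0,"az": 0},
    {"gripper": 1,"x": 0,"y": 0,"z": 0,"ax": 0,"ay": 0,"az": 0},
    {"gripper": 1,"x": 0,"y": 0,"z": 0,"ax": 0,"ay": 0,"az": 0},
    {"gripper": 1,"x": 0,"y": 0,"z": 0,"ax": 0,"ay": 0,"az": 0},
  ],
)

```text
clock: 7.37
position: [541.1, 42.4, 182.3]
ee_rot: [0.805, -0.593, 0.001, -0.0]
contact_force: [0.2, -0.8, -0.6]
gripper_width: 26.9
grasp_force: 59.2
```

Run:
```python
from h import *
s=arm.read_state();print(s["position"],s["joints"],s["ee_rot"],s["gripper_width"])
tiles=[]
for n,q,dx,dy in (("scene",[530,80,90],85,70),("top",[530,80,90],85,70)):
    im,d=arm.get_image(n);np.savez(n+"1.npz",im=im,d=d); p=proj(n,[q])[0].astype(int);print(n,p)
    tiles.append(cv2.resize(im[p[1]-dy:p[1]+dy,p[0]-dx:p[0]+dx],None,fx=2.1,fy=2.1,interpolation=2)[:,:,::-1])
cv2.imwrite("pics/a2.png",np.vstack(tiles))
k=np.array([513.5,132.2]);e=np.array([.297,-.955])
P=cloud("scene",np.load("scene0.npz")["d"]).reshape(-1,3)
# clamp profile from initial cloud in shaker axes
for n in("scene","top"):
  P=cloud(n,np.load(n+"0.npz")["d"]).reshape(-1,3);r=P[:,:2]-k
  a=r@e;b=r@np.array([.955,.297]);m=(abs(b)<25)&(a>40)&(a<150)&(P[:,2]>84)&(P[:,2]<102)
  print(n,np.histogram(a[m],np.arange(40,152,5)),np.median(b[m]))
```

```text
[541.0875967   42.35314025 182.33372134] [ 3.77366261e-01  2.86852845e-01 -2.68785441e-01  8.04444272e-04
 -1.01388888e+00 -7.61263934e-02] [ 8.05328942e-01 -5.92827780e-01  6.26004205e-04 -3.57054438e-04] 26.892899626402063
scene [416 267]
top [234 289]
scene (array([ 1,  1,  1, 20, 52, 24,  0,  0,  0,  0,  0,  0,  0,  0, 18, 44, 44,
       16,  0,  0,  0, 42]), array([ 40,  45,  50,  55,  60,  65,  70,  75,  80,  85,  90,  95, 100,
       105, 110, 115, 120, 125, 130, 135, 140, 145, 150])) 1.5553826732919542
top (array([ 0,  1,  0,  6, 49, 29,  0,  0,  0,  0,  0,  0,  0,  0, 10, 35, 32,
       10,  0,  0,  0, 15]), array([ 40,  45,  50,  55,  60,  65,  70,  75,  80,  85,  90,  95, 100,
       105, 110, 115, 120, 125, 130, 135, 140, 145, 150])) -2.0654703434480934
```

View pics/a2.png

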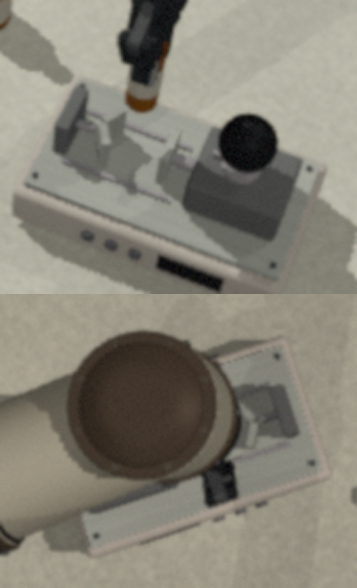

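The scene tile shows the vial bottom at tile (141,105), hanging between the jaw at (180,150) and the V at (100,130). I'll check its offset by depth before lowering.

Run:
```python
from h import *
P=cloud("scene",np.load("scene1.npz")["d"]).reshape(-1,3);k=np.array([513.5,132.2]);e=np.array([.297,-.955]);f=np.array([-.955,-.297])
r=P[:,:2]-k;a=r@e;b=r@f
for lo,hi in((132,150),(150,165)):
  m=(abs(b)<30)&(a>60)&(a<125)&(P[:,2]>lo)&(P[:,2]<hi)
  A=np.c_[a,b][m];g=least_squares(lambda c:np.linalg.norm(A-c,axis=1)-14,[93,0],loss="soft_l1");print(m.sum(),g.x,A.min(0),A.max(0),P[m][:,2].min())
```

```text
70 [96.22069841 -0.43350481] [ 81.95065117 -15.97110645] [109.42018809   1.29476406] 134.77845382824535
83 [96.11919408 -0.91195737] [ 81.80631257 -16.54999705] [108.86660755   4.04546823] 150.15378324977576
```

Request:
send_rows(
  targets=[
    {"gripper": 1,"x": -0.33,"y": 0,"z": 0,"ax": 0,"ay": 0,"az": 0},
    {"gripper": 1,"x": 0,"y": 0,"z": 1.5,"ax": 0,"ay": 0,"az": 0},
    {"gripper": 1,"x": 0,"y": 0,"z": 1.5,"ax": 0,"ay": 0,"az": 0},
    {"gripper": 1,"x": 0,"y": 0,"z": 1.5,"ax": 0,"ay": 0,"az": 0},
    {"gripper": 1,"x": 0,"y": 0,"z": 1.5,"ax": 0,"ay": 0,"az": 0},
  ],
)

```text
clock: 7.88
position: [539.9, 46.4, 121.7]
ee_rot: [0.806, -0.593, 0.001, -0.001]
contact_force: [0.3, 0.0, -1.0]
gripper_width: 26.8
grasp_force: 59.2
```

Request:
send_rows(
  targets=[
    {"gripper": 1,"x": 0,"y": 0,"z": 0.5,"ax": 0,"ay": 0,"az": 0},
    {"gripper": 1,"x": 0,"y": 0,"z": 0.5,"ax": 0,"ay": 0,"az": 0},
    {"gripper": 1,"x": 0,"y": 0,"z": 0,"ax": 0,"ay": 0,"az": 0},
    {"gripper": 1,"x": 0,"y": 0,"z": 0,"ax": 0,"ay": 0,"az": 0},
    {"gripper": 1,"x": 0,"y": 0,"z": 0,"ax": 0,"ay": 0,"az": 0},
  ],
)

```text
clock: 8.3
position: [540.2, 46.3, 112.3]
ee_rot: [0.806, -0.593, 0.001, -0.001]
contact_force: [0.7, 0.2, -0.1]
gripper_width: 26.6
grasp_force: 59.2
```

Request:
send_rows(
  targets=[
    {"gripper": 1,"x": 0,"y": 0,"z": 0.3,"ax": 0,"ay": 0,"az": 0},
    {"gripper": 1,"x": 0,"y": 0,"z": 0.3,"ax": 0,"ay": 0,"az": 0},
    {"gripper": 1,"x": 0,"y": 0,"z": 0.3,"ax": 0,"ay": 0,"az": 0},
    {"gripper": 1,"x": 0,"y": 0,"z": 0,"ax": 0,"ay": 0,"az": 0},
    {"gripper": 1,"x": 0,"y": 0,"z": 0,"ax": 0,"ay": 0,"az": 0},
  ],
)

```text
clock: 8.72
position: [539.3, 46.0, 102.0]
ee_rot: [0.806, -0.593, -0.0, 0.0]
contact_force: [-0.5, -0.4, 0.2]
gripper_width: 26.8
grasp_force: 59.2
```

Request:
send_rows(
  targets=[
    {"gripper": 1,"x": 0,"y": 0,"z": 0.1,"ax": 0,"ay": 0,"az": 0},
    {"gripper": 1,"x": 0,"y": 0,"z": 0,"ax": 0,"ay": 0,"az": 0},
    {"gripper": 1,"x": 0,"y": 0,"z": 0,"ax": 0,"ay": 0,"az": 0},
    {"gripper": 1,"x": 0,"y": 0,"z": 0,"ax": 0,"ay": 0,"az": 0},
    {"gripper": 1,"x": 0,"y": 0,"z": 0,"ax": 0,"ay": 0,"az": 0},
  ],
)

```text
clock: 9.13
position: [539.6, 46.1, 101.4]
ee_rot: [0.806, -0.593, 0.0, -0.0]
contact_force: [0.8, 0.2, 0.1]
gripper_width: 26.6
grasp_force: 59.3
```

Request:
send_rows(
  targets=[
    {"gripper": 1,"x": 0,"y": 0,"z": 0.05,"ax": 0,"ay": 0,"az": 0},
    {"gripper": 1,"x": 0,"y": 0,"z": 0,"ax": 0,"ay": 0,"az": 0},
    {"gripper": 1,"x": 0,"y": 0,"z": 0,"ax": 0,"ay": 0,"az": 0},
  ],
)

```text
clock: 9.38
position: [539.6, 46.1, 101.4]
ee_rot: [0.806, -0.593, 0.0, -0.0]
contact_force: [-1.4, -0.2, 4.9]
gripper_width: 27.1
grasp_force: 59.3
```

The plate is felt (about 5 N), so I release.

Request:
send_rows(
  targets=[
    {"gripper": 0.2,"x": 0,"y": 0,"z": 0,"ax": 0,"ay": 0,"az": 0},
    {"gripper": 0,"x": 0,"y": 0,"z": 0,"ax": 0,"ay": 0,"az": 0},
    {"gripper": -0.5,"x": 0,"y": 0,"z": 0,"ax": 0,"ay": 0,"az": 0},
    {"gripper": -0.5,"x": 0,"y": 0,"z": 0,"ax": 0,"ay": 0,"az": 0},
    {"gripper": -1,"x": 0,"y": 0,"z": 0,"ax": 0,"ay": 0,"az": 0},
  ],
)

```text
clock: 9.8
position: [539.4, 46.1, 100.6]
ee_rot: [0.805, -0.593, -0.0, 0.0]
contact_force: [-0.4, -0.7, -1.0]
gripper_width: 74.5
grasp_force: 0.0
```

Request:
send_rows(
  targets=[
    {"gripper": -1,"x": 0,"y": 0,"z": 0,"ax": 0,"ay": 0,"az": 0},
    {"gripper": -1,"x": 0,"y": 0,"z": 0,"ax": 0,"ay": 0,"az": 0},
    {"gripper": -1,"x": 0,"y": 0,"z": -1.0,"ax": 0,"ay": 0,"az": 0},
    {"gripper": -1,"x": 0,"y": 0,"z": -2,"ax": 0,"ay": 0,"az": 0},
    {"gripper": -1,"x": 0,"y": 0,"z": -3,"ax": 0,"ay": 0,"az": 0},
  ],
)

```text
clock: 10.22
position: [537.8, 45.6, 159.7]
ee_rot: [0.805, -0.593, -0.002, 0.002]
contact_force: [0.0, 0.9, 0.2]
gripper_width: 85.4
grasp_force: 0.0
```

Request:
send_rows(
  targets=[
    {"gripper": -1,"x": 0,"y": 0,"z": -4,"ax": 0,"ay": 0,"az": 0},
    {"gripper": -1,"x": 0,"y": 0,"z": -4,"ax": 0,"ay": 0,"az": 0},
    {"gripper": -1,"x": 0,"y": 0,"z": 0,"ax": 0,"ay": 0,"az": 0},
    {"gripper": -1,"x": 0,"y": 0,"z": 0,"ax": 0,"ay": 0,"az": 0},
  ],
)

```text
clock: 10.55
position: [540.8, 46.5, 244.7]
ee_rot: [0.806, -0.593, 0.002, -0.003]
contact_force: [0.1, 0.3, -0.5]
gripper_width: 85.2
grasp_force: 0.0
```

```bash
cat > look.py <<'E'
from h import *
import sys
s=arm.read_state();print(s["position"],s["joints"].round(3),s["wrist_torque"])
n="scene";im,d=arm.get_image(n)
cv2.imwrite(sys.argv[1],cv2.resize(im[190:350,320:500],None,fx=3,fy=3,interpolation=2)[:,:,::-1])
P=cloud(n,d).reshape(-1,3);k=np.array([514.3,132.7]);e=np.array([.297,-.955]);f=np.array([-.955,-.297])
r=P[:,:2]-k;a=r@e;b=r@f
for lo,hi in((105,120),(120,138),(142,156)):
  m=(abs(b)<25)&(a>72)&(a<125)&(P[:,2]>lo)&(P[:,2]<hi)
  A=np.c_[a,b][m]
  if len(A)>5: print(lo,m.sum(),least_squares(lambda c:np.linalg.norm(A-c,axis=1)-(12.5 if lo>140 else 14),[93,0],loss="soft_l1").x.round(1))
E
python3 look.py pics/a3.png
```

```text
[540.8124257   46.52299156 244.67233642] [ 0.385  0.231 -0.179  0.    -1.153 -0.083] [-0.01553178  0.01890363 -0.01952718]
105 87 [92.2  0.7]
120 98 [92.3  0.8]
142 76 [92.1  0.9]
```

View pics/a3.png

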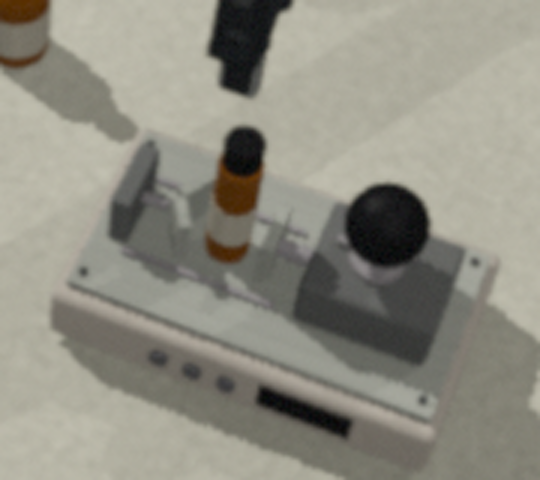

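The vial stands upright between the jaws (crop (235,200)), 92 mm from the knob axis. Next I move over the knob and wind the wrist back.

Request:
send_rows(
  targets=[
    {"gripper": -1,"x": -3,"y": 0,"z": 0,"ax": 0,"ay": 0,"az": 0},
    {"gripper": -1,"x": -3,"y": 0,"z": 0,"ax": 0,"ay": 0,"az": 0},
    {"gripper": -1,"x": -3,"y": -0.06,"z": 0,"ax": 0,"ay": 0,"az": 0},
    {"gripper": -1,"x": 0,"y": 0,"z": 0,"ax": 0,"ay": 0,"az": -7.1},
    {"gripper": -1,"x": 0,"y": 0,"z": 0,"ax": 0,"ay": 0,"az": -7.1},
  ],
)

```text
clock: 11.02
position: [512.0, 133.3, 239.3]
ee_rot: [0.875, -0.485, -0.001, 0.001]
contact_force: [-0.7, -0.7, 1.4]
gripper_width: 85.1
grasp_force: 0.0
```

Request:
send_rows(
  targets=[
    {"gripper": -1,"x": 0,"y": 0,"z": 0,"ax": 0,"ay": 0,"az": -7.1},
    {"gripper": -1,"x": 0,"y": 0,"z": 0,"ax": 0,"ay": 0,"az": -7.1},
    {"gripper": -1,"x": 0,"y": 0,"z": 0,"ax": 0,"ay": 0,"az": -7.1},
    {"gripper": -1,"x": 0,"y": 0,"z": 0,"ax": 0,"ay": 0,"az": -7.1},
    {"gripper": -1,"x": 0,"y": 0,"z": 0,"ax": 0,"ay": 0,"az": -7.1},
  ],
)

```text
clock: 11.43
position: [512.3, 131.8, 239.2]
ee_rot: [0.981, -0.196, -0.001, 0.001]
contact_force: [-0.0, -0.2, -0.2]
gripper_width: 85.6
grasp_force: 0.0
```

Request:
send_rows(
  targets=[
    {"gripper": -1,"x": 0,"y": 0,"z": 0,"ax": 0,"ay": 0,"az": -7.1},
    {"gripper": -1,"x": 0,"y": 0,"z": 0,"ax": 0,"ay": 0,"az": -7.1},
    {"gripper": -1,"x": 0,"y": 0,"z": 0,"ax": 0,"ay": 0,"az": -7.1},
    {"gripper": -1,"x": 0,"y": 0,"z": 0,"ax": 0,"ay": 0,"az": -7.1},
    {"gripper": -1,"x": 0,"y": 0,"z": 0,"ax": 0,"ay": 0,"az": -7.1},
  ],
)

```text
clock: 11.85
position: [512.4, 131.8, 239.2]
ee_rot: [0.994, 0.112, -0.002, 0.001]
contact_force: [0.3, -0.8, -0.1]
gripper_width: 85.4
grasp_force: 0.0
```

Request:
send_rows(
  targets=[
    {"gripper": -1,"x": 0,"y": 0,"z": 0,"ax": 0,"ay": 0,"az": -7.1},
    {"gripper": -1,"x": 0,"y": 0,"z": 0,"ax": 0,"ay": 0,"az": -7.1},
    {"gripper": -1,"x": 0,"y": 0,"z": 0,"ax": 0,"ay": 0,"az": 0},
    {"gripper": -1,"x": 0,"y": 0,"z": 0,"ax": 0,"ay": 0,"az": 0},
    {"gripper": -1,"x": 0,"y": 0,"z": 0,"ax": 0,"ay": 0,"az": 0},
  ],
)

```text
clock: 12.27
position: [512.9, 132.0, 240.1]
ee_rot: [0.973, 0.23, -0.001, 0.0]
contact_force: [0.6, 0.4, 0.2]
gripper_width: 85.4
grasp_force: 0.0
```

```bash
cat > st.py <<'E'
from h import *
from scipy.spatial.transform import Rotation as R
s=arm.read_state();M=R.from_quat(s["ee_rot"]).as_matrix()
print(s["clock"],s["position"].round(2),"tilt",M[:,2].round(4),"yaw_y",np.degrees(np.arctan2(M[1,1],M[0,1])).round(2),"j",s["joints"].round(3))
print("F",s["contact_force"].round(2),"T",s["wrist_torque"].round(3),"j6eff",s["joint_efforts"][5].round(3),s["gripper_width"])
dd=np.array([513.4,132.4,111])-s["position"];print("to knob, tool cm",(M.T@dd/10).round(2))
E
python3 st.py
```

```text
12.2667 [512.86 131.97 240.08] tilt [-1.5e-03 -8.0e-04 -1.0e+00] yaw_y -63.44 j [ 0.558  0.217 -0.21  -0.    -1.146  1.476]
F [0.61 0.44 0.16] T [-0.013 -0.025 -0.017] j6eff -0.004 85.41844513494026
to knob, tool cm [ 0.09 -0.02 12.91]
```

Request:
send_rows(
  targets=[
    {"gripper": -1,"x": 0.08,"y": -0.02,"z": 3,"ax": 0,"ay": 0,"az": 0},
    {"gripper": -1,"x": 0,"y": 0,"z": 3,"ax": 0,"ay": 0,"az": 0},
    {"gripper": -1,"x": 0,"y": 0,"z": 3,"ax": 0,"ay": 0,"az": 0},
    {"gripper": -1,"x": 0,"y": 0,"z": 2,"ax": 0,"ay": 0,"az": 0},
    {"gripper": -1,"x": 0,"y": 0,"z": 1.9,"ax": 0,"ay": 0,"az": 0},
  ],
)

```text
clock: 12.68
position: [513.1, 132.3, 109.9]
ee_rot: [0.973, 0.23, -0.001, 0.0]
contact_force: [-0.5, -1.0, -0.5]
gripper_width: 85.7
grasp_force: 0.0
```

Request:
send_rows(
  targets=[
    {"gripper": -1,"x": 0,"y": 0,"z": 0,"ax": 0,"ay": 0,"az": 0},
    {"gripper": -1,"x": 0,"y": 0,"z": 0,"ax": 0,"ay": 0,"az": 0},
    {"gripper": -1,"x": 0,"y": 0,"z": 0,"ax": 0,"ay": 0,"az": 0},
    {"gripper": -1,"x": 0,"y": 0,"z": 0,"ax": 0,"ay": 0,"az": 0},
    {"gripper": -1,"x": 0,"y": 0,"z": 0,"ax": 0,"ay": 0,"az": 0},
  ],
)

```text
clock: 13.1
position: [514.6, 133.2, 113.3]
ee_rot: [0.973, 0.231, 0.001, -0.0]
contact_force: [-0.4, 0.4, -0.5]
gripper_width: 85.4
grasp_force: 0.0
```

```bash
python3 st.py
```

```text
13.1 [514.63 133.18 113.27] tilt [ 0.0026  0.0014 -1.    ] yaw_y -63.29 j [ 0.559  0.346 -0.383  0.    -0.839  1.478]
F [-0.37  0.35 -0.5 ] T [-0.008 -0.005 -0.04 ] j6eff -0.002 85.38225358843933
to knob, tool cm [-0.15  0.01  0.23]
```

Request:
send_rows(
  targets=[
    {"gripper": -0.3,"x": 0,"y": 0,"z": 0,"ax": 0,"ay": 0,"az": 0},
    {"gripper": -0.3,"x": 0,"y": 0,"z": 0,"ax": 0,"ay": 0,"az": 0},
    {"gripper": -0.3,"x": 0,"y": 0,"z": 0,"ax": 0,"ay": 0,"az": 0},
    {"gripper": -0.3,"x": 0,"y": 0,"z": 0,"ax": 0,"ay": 0,"az": 0},
    {"gripper": -0.1,"x": 0,"y": 0,"z": 0,"ax": 0,"ay": 0,"az": 0},
  ],
)

```text
clock: 13.52
position: [514.1, 132.6, 112.3]
ee_rot: [0.973, 0.231, 0.0, 0.0]
contact_force: [-0.9, 0.4, 3.8]
gripper_width: 47.9
grasp_force: 49.0
```

Request:
send_rows(
  targets=[
    {"gripper": 1,"x": 0,"y": 0,"z": 0,"ax": 0,"ay": 0,"az": 0},
    {"gripper": 1,"x": 0,"y": 0,"z": 0,"ax": 0,"ay": 0,"az": 0},
    {"gripper": 1,"x": 0,"y": 0,"z": 0,"ax": 0,"ay": 0,"az": 0},
    {"gripper": 1,"x": 0,"y": 0,"z": 0,"ax": 0,"ay": 0,"az": 0},
    {"gripper": 1,"x": 0,"y": 0,"z": 0,"ax": 0,"ay": 0,"az": 0},
  ],
)

```text
clock: 13.93
position: [514.0, 132.6, 112.4]
ee_rot: [0.973, 0.231, 0.0, 0.0]
contact_force: [-0.5, -1.6, 6.3]
gripper_width: 47.4
grasp_force: 60.9
```

```bash
python3 st.py
```

```text
13.9333 [514.05 132.61 112.35] tilt [ 5.e-04 -1.e-04 -1.e+00] yaw_y -63.27 j [ 5.580e-01  3.470e-01 -3.840e-01  1.000e-03 -8.390e-01  1.479e+00]
F [-0.53 -1.6   6.26] T [-0.34   0.373  0.051] j6eff -0.0 47.40790148075874
to knob, tool cm [-0.07 -0.01  0.14]
```

Request:
send_rows(
  targets=[
    {"gripper": 1,"x": 0,"y": 0,"z": 0,"ax": 0,"ay": 0,"az": 3},
    {"gripper": 1,"x": 0,"y": 0,"z": 0,"ax": 0,"ay": 0,"az": 4},
    {"gripper": 1,"x": 0,"y": 0,"z": 0,"ax": 0,"ay": 0,"az": 4},
    {"gripper": 1,"x": 0,"y": 0,"z": 0,"ax": 0,"ay": 0,"az": 4},
    {"gripper": 1,"x": 0,"y": 0,"z": 0,"ax": 0,"ay": 0,"az": 4},
  ],
)

```text
clock: 14.35
position: [514.2, 132.4, 112.4]
ee_rot: [0.998, 0.066, 0.0, 0.0]
contact_force: [-1.0, -2.4, 5.1]
gripper_width: 47.9
grasp_force: 60.9
```

```bash
python3 st.py
```

```text
14.35 [514.15 132.45 112.37] tilt [ 7.e-04 -6.e-04 -1.e+00] yaw_y -82.4 j [ 5.580e-01  3.470e-01 -3.850e-01  1.000e-03 -8.390e-01  1.144e+00]
F [-1.   -2.38  5.06] T [-0.589  0.24   0.339] j6eff 0.284 47.91956352989704
to knob, tool cm [-0.08 -0.01  0.14]
```

Request:
send_rows(
  targets=[
    {"gripper": 1,"x": 0,"y": 0,"z": 0,"ax": 0,"ay": 0,"az": 5},
    {"gripper": 1,"x": 0,"y": 0,"z": 0,"ax": 0,"ay": 0,"az": 5},
    {"gripper": 1,"x": 0,"y": 0,"z": 0,"ax": 0,"ay": 0,"az": 5},
    {"gripper": 1,"x": 0,"y": 0,"z": 0,"ax": 0,"ay": 0,"az": 5},
    {"gripper": 1,"x": 0,"y": 0,"z": 0,"ax": 0,"ay": 0,"az": 1},
  ],
)

```text
clock: 14.77
position: [514.2, 132.3, 112.4]
ee_rot: [0.993, -0.117, 0.0, 0.0]
contact_force: [-1.2, -3.5, 4.7]
gripper_width: 47.7
grasp_force: 60.9
```

```bash
python3 st.py
```

```text
14.7667 [514.16 132.27 112.39] tilt [ 6.e-04 -9.e-04 -1.e+00] yaw_y -103.39 j [ 0.558  0.347 -0.385  0.001 -0.839  0.778]
F [-1.18 -3.51  4.69] T [-0.734  0.146  0.243] j6eff -0.468 47.65840098163379
to knob, tool cm [-0.08  0.    0.14]
```

Request:
send_rows(
  targets=[
    {"gripper": 1,"x": 0,"y": 0,"z": 0,"ax": 0,"ay": 0,"az": 5},
    {"gripper": 1,"x": 0,"y": 0,"z": 0,"ax": 0,"ay": 0,"az": 5},
    {"gripper": 1,"x": 0,"y": 0,"z": 0,"ax": 0,"ay": 0,"az": 5},
    {"gripper": 1,"x": 0,"y": 0,"z": 0,"ax": 0,"ay": 0,"az": 5},
    {"gripper": 1,"x": 0,"y": 0,"z": 0,"ax": 0,"ay": 0,"az": 0},
  ],
)

```text
clock: 15.18
position: [514.1, 132.1, 112.4]
ee_rot: [0.958, -0.287, 0.0, 0.001]
contact_force: [-1.1, -3.1, 4.9]
gripper_width: 47.9
grasp_force: 60.9
```

```bash
cat > tq.py <<'E'
from h import *
from scipy.spatial.transform import Rotation as R
import sys
T=[];F=[];N=int(sys.argv[1])
for i in range(N):
    im,d=arm.get_image("scene");s=arm.read_state();T.append(s["wrist_torque"][2]);F.append(s["contact_force"])
M=R.from_quat(s["ee_rot"]).as_matrix()
print(round(s["clock"],2),s["position"].round(1),"yaw",np.degrees(np.arctan2(M[1,1],M[0,1])).round(1),"j6",s["joints"][5].round(3),"F",np.mean(F,0).round(1),"Tz",np.round(T,3),"mean",np.mean(T).round(4))
P=cloud("scene",d).reshape(-1,3);k=np.array([514.3,132.7]);e=np.array([.297,-.955]);f=np.array([-.955,-.297])
r=P[:,:2]-k;a=r@e;b=r@f
for lo,hi in((105,138),):
  m=(abs(b)<25)&(a>72)&(a<125)&(P[:,2]>lo)&(P[:,2]<hi);A=np.c_[a,b][m]
  if len(A)>9: print("vial",m.sum(),least_squares(lambda c:np.linalg.norm(A-c,axis=1)-14,[93,0],loss="soft_l1").x.round(1))
m=(abs(b)<16)&(a>52)&(a<100)&(P[:,2]>91)&(P[:,2]<97)
print("jaw top a pct",m.sum(),np.percentile(a[m],[5,50,95]).round(1) if m.sum() else "")
cv2.imwrite("pics/last.png",cv2.resize(im[190:350,320:500],None,fx=3,fy=3,interpolation=2)[:,:,::-1])
E
python3 tq.py 5
```

```text
15.43 [514.1 132.1 112.4] yaw -123.2 j6 0.432 F [-0.5 -3.4  5.3] Tz [0.254 0.193 0.226 0.222 0.225] mean 0.2241
vial 181 [95.8  0.6]
jaw top a pct 80 [73.6 78.7 95. ]
```

Request:
send_rows(
  targets=[
    {"gripper": 1,"x": 0,"y": 0,"z": 0,"ax": 0,"ay": 0,"az": 4},
    {"gripper": 1,"x": 0,"y": 0,"z": 0,"ax": 0,"ay": 0,"az": 4},
    {"gripper": 1,"x": 0,"y": 0,"z": 0,"ax": 0,"ay": 0,"az": 4},
    {"gripper": 1,"x": 0,"y": 0,"z": 0,"ax": 0,"ay": 0,"az": 4},
    {"gripper": 1,"x": 0,"y": 0,"z": 0,"ax": 0,"ay": 0,"az": 2},
  ],
)

```text
clock: 15.85
position: [514.0, 132.0, 112.4]
ee_rot: [0.901, -0.433, 0.0, 0.001]
contact_force: [-1.2, -3.6, 4.9]
gripper_width: 47.5
grasp_force: 60.8
```

```bash
python3 tq.py 6
```

```text
16.15 [514.  132.  112.4] yaw -141.2 j6 0.118 F [-0.6 -3.4  5.1] Tz [0.241 0.279 0.235 0.214 0.238 0.271] mean 0.2462
vial 185 [100.4   0.7]
jaw top a pct 73 [78.4 83.  95.7]
```

Request:
send_rows(
  targets=[
    {"gripper": 1,"x": 0,"y": 0,"z": 0,"ax": 0,"ay": 0,"az": 3},
    {"gripper": 1,"x": 0,"y": 0,"z": 0,"ax": 0,"ay": 0,"az": 3},
    {"gripper": 1,"x": 0,"y": 0,"z": 0,"ax": 0,"ay": 0,"az": 0},
  ],
)

```text
clock: 16.4
position: [514.0, 132.0, 112.4]
ee_rot: [0.878, -0.48, 0.0, 0.001]
contact_force: [-0.5, -2.7, 5.8]
gripper_width: 47.6
grasp_force: 60.9
```

```bash
python3 tq.py 6
```

```text
16.7 [514.  132.  112.4] yaw -147.2 j6 0.013 F [-1.  -3.7  5.4] Tz [0.26  0.215 0.278 0.329 0.259 0.221] mean 0.2604
vial 188 [102.1   0.8]
jaw top a pct 72 [79.9 84.8 93.5]
```

Request:
send_rows(
  targets=[
    {"gripper": 1,"x": 0,"y": 0,"z": 0,"ax": 0,"ay": 0,"az": 3},
    {"gripper": 1,"x": 0,"y": 0,"z": 0,"ax": 0,"ay": 0,"az": 3},
    {"gripper": 1,"x": 0,"y": 0,"z": 0,"ax": 0,"ay": 0,"az": 0},
  ],
)

```text
clock: 16.95
position: [513.9, 131.9, 112.3]
ee_rot: [0.851, -0.525, 0.0, 0.001]
contact_force: [-1.3, -3.9, 5.3]
gripper_width: 47.7
grasp_force: 60.8
```

```bash
python3 tq.py 8
```

```text
17.35 [514.  131.9 112.4] yaw -153.2 j6 -0.092 F [-0.6 -3.7  5.4] Tz [0.263 0.272 0.237 0.181 0.234 0.225 0.263 0.262] mean 0.242
vial 177 [103.8   0.7]
jaw top a pct 72 [81.6 85.8 95.1]
```

Request:
send_rows(
  targets=[
    {"gripper": 1,"x": 0,"y": 0,"z": 0,"ax": 0,"ay": 0,"az": 3},
    {"gripper": 1,"x": 0,"y": 0,"z": 0,"ax": 0,"ay": 0,"az": 3},
    {"gripper": 1,"x": 0,"y": 0,"z": 0,"ax": 0,"ay": 0,"az": 0},
  ],
)

```text
clock: 17.6
position: [513.9, 131.9, 112.4]
ee_rot: [0.823, -0.569, 0.0, 0.001]
contact_force: [-0.4, -4.2, 5.9]
gripper_width: 47.6
grasp_force: 60.8
```

```bash
python3 tq.py 8
```

```text
18.0 [513.9 131.9 112.4] yaw -159.2 j6 -0.196 F [-1.1 -3.6  5.6] Tz [0.271 0.241 0.277 0.248 0.246 0.253 0.278 0.222] mean 0.2545
vial 178 [105.4   0.6]
jaw top a pct 75 [83.4 87.5 95.7]
```

Request:
send_rows(
  targets=[
    {"gripper": 1,"x": 0,"y": 0,"z": 0,"ax": 0,"ay": 0,"az": 3},
    {"gripper": 1,"x": 0,"y": 0,"z": 0,"ax": 0,"ay": 0,"az": 3},
    {"gripper": 1,"x": 0,"y": 0,"z": 0,"ax": 0,"ay": 0,"az": 0},
  ],
)

```text
clock: 18.25
position: [513.9, 131.9, 112.3]
ee_rot: [0.792, -0.611, 0.0, 0.001]
contact_force: [-1.2, -3.3, 6.0]
gripper_width: 48.1
grasp_force: 60.8
```

```bash
python3 tq.py 8
```

```text
18.65 [513.9 131.9 112.4] yaw -165.2 j6 -0.301 F [-1.  -3.8  5.7] Tz [0.219 0.242 0.285 0.266 0.203 0.266 0.234 0.225] mean 0.2426
vial 179 [106.8   0.7]
jaw top a pct 71 [84.8 88.8 96. ]
```

Request:
send_rows(
  targets=[
    {"gripper": 1,"x": 0,"y": 0,"z": 0,"ax": 0,"ay": 0,"az": 3},
    {"gripper": 1,"x": 0,"y": 0,"z": 0,"ax": 0,"ay": 0,"az": 3},
    {"gripper": 1,"x": 0,"y": 0,"z": 0,"ax": 0,"ay": 0,"az": 0},
  ],
)

```text
clock: 18.9
position: [513.8, 131.8, 112.4]
ee_rot: [0.759, -0.651, 0.0, 0.001]
contact_force: [-0.8, -4.6, 5.3]
gripper_width: 47.6
grasp_force: 60.8
```

```bash
python3 tq.py 8
```

```text
19.3 [513.8 131.8 112.3] yaw -171.2 j6 -0.406 F [-1.2 -3.6  5.4] Tz [0.268 0.29  0.285 0.295 0.255 0.294 0.304 0.253] mean 0.2803
vial 179 [107.8   0.6]
jaw top a pct 66 [86.5 90.3 96.1]
```

Request:
send_rows(
  targets=[
    {"gripper": 1,"x": 0,"y": 0,"z": 0,"ax": 0,"ay": 0,"az": 3},
    {"gripper": 1,"x": 0,"y": 0,"z": 0,"ax": 0,"ay": 0,"az": 3},
    {"gripper": 1,"x": 0,"y": 0,"z": 0,"ax": 0,"ay": 0,"az": 0},
  ],
)

```text
clock: 19.55
position: [513.8, 131.8, 112.4]
ee_rot: [0.724, -0.69, 0.001, 0.001]
contact_force: [-1.1, -3.1, 5.5]
gripper_width: 48.0
grasp_force: 60.9
```

```bash
python3 tq.py 10
```

```text
20.05 [513.8 131.8 112.4] yaw -177.2 j6 -0.51 F [-1.2 -3.6  5.8] Tz [0.297 0.29  0.283 0.355 0.304 0.342 0.249 0.35  0.317 0.306] mean 0.3093
vial 177 [109.2   0.5]
jaw top a pct 69 [87.2 91.3 97.2]
```

Request:
send_rows(
  targets=[
    {"gripper": 1,"x": 0,"y": 0,"z": 0,"ax": 0,"ay": 0,"az": 3},
    {"gripper": 1,"x": 0,"y": 0,"z": 0,"ax": 0,"ay": 0,"az": 2},
    {"gripper": 1,"x": 0,"y": 0,"z": 0,"ax": 0,"ay": 0,"az": 0},
  ],
)

```text
clock: 20.3
position: [513.8, 131.8, 112.4]
ee_rot: [-0.693, 0.721, -0.001, -0.001]
contact_force: [-2.1, -4.7, 5.2]
gripper_width: 47.6
grasp_force: 60.9
```

```bash
python3 tq.py 12
```

```text
20.9 [513.8 131.8 112.4] yaw 177.8 j6 -0.597 F [-1.4 -3.6  6. ] Tz [0.347 0.351 0.414 0.45  0.339 0.344 0.348 0.451 0.369 0.39  0.4   0.358] mean 0.3801
vial 176 [110.1   0.5]
jaw top a pct 59 [88.  91.9 96.7]
```

Request:
send_rows(
  targets=[
    {"gripper": 1,"x": 0,"y": 0,"z": 0,"ax": 0,"ay": 0,"az": 2.0},
    {"gripper": 1,"x": 0,"y": 0,"z": 0,"ax": 0,"ay": 0,"az": 0},
    {"gripper": 1,"x": 0,"y": 0,"z": 0,"ax": 0,"ay": 0,"az": 0},
  ],
)

```text
clock: 21.15
position: [513.8, 131.8, 112.4]
ee_rot: [-0.681, 0.732, -0.001, -0.001]
contact_force: [-1.0, -3.4, 5.9]
gripper_width: 48.0
grasp_force: 60.9
```

```bash
python3 tq.py 16
```

```text
21.95 [513.8 131.8 112.4] yaw 175.8 j6 -0.632 F [-1.4 -3.7  5.6] Tz [0.358 0.367 0.397 0.397 0.386 0.375 0.389 0.346 0.393 0.366 0.399 0.404
 0.359 0.361 0.431 0.38 ] mean 0.3819
vial 181 [110.6   0.5]
jaw top a pct 71 [88.5 92.4 97. ]
```

Request:
send_rows(
  targets=[
    {"gripper": 1,"x": 0,"y": 0,"z": 0,"ax": 0,"ay": 0,"az": 2},
    {"gripper": 1,"x": 0,"y": 0,"z": 0,"ax": 0,"ay": 0,"az": 0},
    {"gripper": 1,"x": 0,"y": 0,"z": 0,"ax": 0,"ay": 0,"az": 0},
  ],
)

```text
clock: 22.2
position: [513.7, 131.8, 112.4]
ee_rot: [-0.668, 0.744, -0.001, -0.001]
contact_force: [-1.1, -3.9, 6.0]
gripper_width: 47.6
grasp_force: 60.9
```

```bash
python3 tq.py 12
```

```text
22.8 [513.7 131.8 112.4] yaw 173.8 j6 -0.667 F [-1.2 -3.9  5.8] Tz [0.351 0.415 0.409 0.437 0.441 0.338 0.37  0.394 0.392 0.432 0.406 0.396] mean 0.3984
vial 184 [111.1   0.7]
jaw top a pct 61 [88.9 92.3 97. ]
```

The torque is 0.40 N m, about 10 N of squeeze. I open and withdraw straight up.

Request:
send_rows(
  targets=[
    {"gripper": 0,"x": 0,"y": 0,"z": 0,"ax": 0,"ay": 0,"az": 0},
    {"gripper": -1,"x": 0,"y": 0,"z": 0,"ax": 0,"ay": 0,"az": 0},
    {"gripper": -1,"x": 0,"y": 0,"z": 0,"ax": 0,"ay": 0,"az": 0},
    {"gripper": -1,"x": 0,"y": 0,"z": 0,"ax": 0,"ay": 0,"az": 0},
    {"gripper": -1,"x": 0,"y": 0,"z": 0,"ax": 0,"ay": 0,"az": 0},
  ],
)

```text
clock: 23.22
position: [513.8, 132.9, 111.5]
ee_rot: [-0.667, 0.745, 0.0, -0.0]
contact_force: [-0.1, 0.4, -0.1]
gripper_width: 85.3
grasp_force: 0.0
```

Request:
send_rows(
  targets=[
    {"gripper": -1,"x": 0,"y": 0,"z": -1,"ax": 0,"ay": 0,"az": 0},
    {"gripper": -1,"x": 0,"y": 0,"z": -3,"ax": 0,"ay": 0,"az": 0},
    {"gripper": -1,"x": 0,"y": 0,"z": -4,"ax": 0,"ay": 0,"az": 0},
    {"gripper": -1,"x": 0,"y": 0,"z": -4,"ax": 0,"ay": 0,"az": 0},
    {"gripper": -1,"x": 0,"y": 0,"z": -2,"ax": 0,"ay": 0,"az": 0},
  ],
)

```text
clock: 23.63
position: [515.8, 133.4, 258.0]
ee_rot: [-0.668, 0.744, -0.002, 0.004]
contact_force: [1.2, 0.5, -0.0]
gripper_width: 85.2
grasp_force: 0.0
```

Request:
send_rows(
  targets=[
    {"gripper": -1,"x": 0,"y": 0,"z": 0,"ax": 0,"ay": 0,"az": 0},
    {"gripper": -1,"x": 0,"y": 0,"z": 0,"ax": 0,"ay": 0,"az": 0},
    {"gripper": -1,"x": 0,"y": 0,"z": 0,"ax": 0,"ay": 0,"az": 0},
  ],
)

```text
clock: 23.88
position: [513.2, 132.6, 251.2]
ee_rot: [-0.667, 0.745, 0.0, -0.001]
contact_force: [-0.2, -0.7, -1.0]
gripper_width: 85.5
grasp_force: 0.0
```

```bash
python3 look.py pics/a4.png
```

```text
[513.15624003 132.58719354 251.23921606] [ 5.590e-01  2.090e-01 -1.910e-01 -1.000e-03 -1.172e+00 -6.680e-01] [0.00817456 0.01566019 0.03596897]
105 82 [111.2   0.7]
120 101 [111.1   0.7]
142 68 [110.8   0.7]
```

View pics/a4.png

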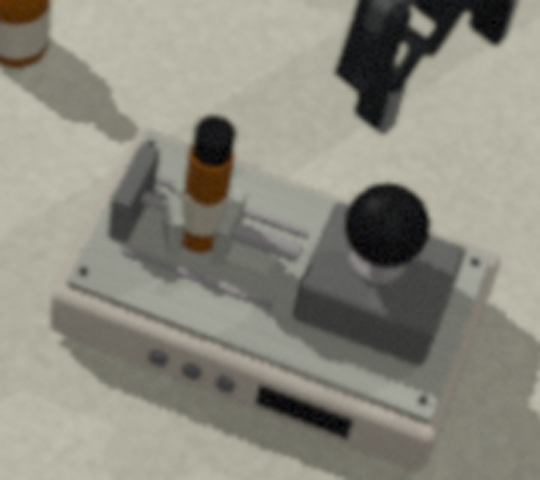

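The vial stands upright at crop (207,190), held between the jaw and the V, and its position has not changed since I let go of the knob. The gripper is clear, so I hand the job in.

```bash
python3 -c "
from bench import arm
print(arm.job_done())"
```

```text
the job is handed in; nothing more can be done
None
```

The vial stands upright in the shaker, clamped against the V at about 10 N (estimated from 0.40 N m felt at the knob). The gripper is clear, the other glassware was not touched, and the job is handed in at about 24 s.

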